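# Open the spares jar at the packing bench

## Robot

A 6-joint arm with a two-finger parallel gripper is mounted at the origin on the work surface. World frame = base frame: x ahead of the robot, y to its left, z up, the work surface at z = 0. Lengths are in m, angles in rad, forces in N, time in s.
With the tool pointing down it reaches from about 0.4 to 0.925 m from the base axis. Payload 3.4 kg.
Tool frame: the origin (TCP) lies at the very end of the fingers, on their centre line; the grasp point (between the pads) lies 19 mm behind it; z points along the fingers, y is the line along which they close (so a half turn about z gives the same grasp; the last joint's range is limited). The gripper opens to 85 mm and grips with 20 to 120 N. Pads are 22 mm wide; open, the fingers measure 114 mm over their backs; the gripper's body (76 mm by 85 mm) begins 54 mm behind the grasp point. The pads swing forward as they close: fully open they stand 13 mm farther back than shut.
Start: joints at [1.109, 0.307, 1.506, -0, 1.328, -0.073], TCP at [0.217, 0.532, 0.203] pointing down, gripper open.
Joint ranges: [-3.12, 3.12], [-1.05, 2.28], [0.14, 2.33], [-1.42, 4.57], [0.1, 2.73], [-2.68, 2.68]. Speed limits (rad/s): [2.57, 2.57, 3.14, 3.14, 3.14, 3.14].

## Interface

Orientations are given as a rotation vector (axis times angle).
In Python, from station import readout, eyes, hand_in gives the robot as it stands. The module is installed in compiled form; this text tells all that it offers.
- The arm moves only by the tool jog_arm, never from a script. Its argument "targets" is a list of rows, each an object of numbers: "x", "y", "z": the shift along the tool's x, y, z in m; "spin": the turn about the tool's z in rad; "gripper": the opening, from 0 (shut) to 1 (fully open). A call has 1 to 8 rows; each row shifts and turns the commanded pose from where the row before left it, along the tool's axes as they then stand; what a row does not reach is not made up. A row lasts 1/8 s, in which the tool goes at most 62.5 mm and 10.7 degrees, less where a joint would pass 70% of its speed; a pose out of reach is approached as far as the arm can. A call is refused whole if a number of a shift passes 0.0625 or a number of a turn 0.188, either way. A call with a gripper value outside its range is refused whole. The fingers move at their own pace and stop on an object; the grip force is fixed at half the most. Time passes only in rows, so rows that do not move let the fingers close. It gives the time, the measured TCP pose, the force, the opening and the grip force at its end, in the units of the state.
- readout.read_state(): the state, without advancing time (a new reading comes with each control period).
- eyes.camera(name): name is "scene" or "top" or "wrist"; returns the picture (420x560x3 uint8, red, green, blue); there is no depth.
- eyes.camera_model(name): a dict with "mtx" (3x3 intrinsics, pixels), "origin" and "orientation" of the camera in the world. Camera axes: x right, y down, z forward; pixel columns grow to the right and rows downward; lengths in m; the calibration is good to about 2 mm. A picture is of the moment at which its call begins: read the wrist's pose just before it. camera_model takes no time and is no camera call; for the wrist camera it gives the pose at the moment of the call.
- hand_in(): hands the job in; it is judged then, once.
The state is a dict: "time_s": time; "joint_pos": joint angles; "qd": joint speeds; "effort": joint torques, N m; "tcp_pos": TCP position; "orientation": TCP orientation; "contact_force": force on the tool from outside, world axes, zero at the start; "ft_torque": the same for the moment, N m; "grip_width": finger opening in m; "grasp_force": force on a finger pad.
Only numpy, scipy, OpenCV 4.12 (cv2) and the standard library are available. Lean on these libraries where they do the work, as an engineer would, in place of code of your own. Each camera call takes 0.05 s, during which the arm holds its last target. There are 200 camera calls.

## Task

Clear the small pale carton off the cap of the square spares jar and stand it, same way up, in the free part of the shallow black tray. Then unscrew the jar's tight cap (counter-clockwise seen from above) while the holder braces the jar; as soon as the cap comes free stop turning, lift it straight up and finish still gripping it level and still, just above the jar's mouth (clear of it by a few centimetres at most). The jar must stay down in its holder throughout and all the other things stay where they are.

Things in the scene. Friction and masses are not known exactly. Their poses are not given: they have to be found in the camera images.
- carton_mid (a point): the small pale carton that lies on the jar's cap, 90 mm long (its x) x 45 mm wide (its y) x 40 mm high (its z), 0.12 kg; point at its centre. A flat box, easily gripped from above across its 45 mm width
- cap_mid (a point): grey fluted round cap of the square jar, 60 mm across, 30 mm high, 0.06 kg; point at its centre, 15 mm below its flat top, z up along the screw axis. Closed, it is 112 mm above the jar's underside, 118 mm above the bench. 12 mm of bare neck between the cap's lower edge and the jar's shoulder. Clear of the jar once raised 25 mm. Pulled up before it is free, it takes the jar along
- cap: the same cap, origin at the centre of its lower edge, same axes. Three-lug thread without pitch: no rise while turned. A sprung seal pushes it up with 20 N: turning takes 0.2 to 0.5 N m and a firm grip (25 N up). Closed: its x axis 0.46 to 0.72 rad counter-clockwise of the jar's. Free at 1.3 to 1.85 rad (it then pushes up on the hand, about 14 N); solid stop just after. A 1 rad turn always frees it
- jar: clear square jar full of steel shelf clips, body 76 x 76 mm, 85 mm high, then a round neck 39 mm across to 111 mm with three lug ribs 51 mm across, the seal's top at 117 mm (120 mm when the cap is off); about 0.45 kg. Stands loosely in the holder (can twist about 0.1 rad before the holder stops it). Origin at the centre of its underside, z up
- holder: jar holder screwed to the bench: 130 mm square steel plate 6 mm thick with a square plywood pocket, 79 mm inside, 103 mm outside, its rim 36 mm above the bench. Origin at the centre of its underside; the jar stands on its plate 6 mm up
- tray: shallow black open tray fixed to the bench, 200 mm (its x) x 260 mm (its y), 30 mm high, walls and floor 5 mm thick. Origin at the centre of its underside. A brown box lies in its +y end (y about +0.085); the rest is free
- tray_free (a point): point on the tray's inner floor (5 mm above the bench) in the middle of its free part, 55 mm from the tray's centre towards its -y end; axes as the tray's: a carton with its length along x fits here with room all round
- tray_box: brown box 120 x 60 x 35 mm lying in the tray; leave it. Origin centre of underside
- tape_roll: roll of pale packing tape, ring 100 mm across with a 76 mm hole, 48 mm high, on the bench beside the holder; leave it. Origin centre of underside
- marker: marker pen, 130 mm long, 18 mm thick, lying on the bench beside the holder; leave it. Origin under its middle
- round_jar: another, ROUND jar (72 mm across, 100 mm high) at the far side of the bench, not to be opened; leave it. Origin centre of underside
- stapler: stapler, 150 mm long, 50 mm high; leave it. Origin centre of underside
- tall_box: upright pale box 65 x 50 x 100 mm; leave it. Origin centre of underside
- mug: white mug, 80 mm across, 90 mm high; leave it. Origin centre of underside

How it is judged:
By the outcome, as a careful person would: the job done as asked, in the order asked, and still so for the second after the job is handed in, while the arm keeps its last pose, push and grip.
It also fails if it takes over 58 s, if anything falls off the work surface, if the arm or the gripper's body presses on something with over 40 N, if the wrist force passes 120 N, or if a joint passes its speed limit or range.

## Working session

There is one attempt and no reset: what is moved stays moved. The work goes in short steps, Python scripts to look and compute and a tool call to move; the robot and the scene stay as the last step left them, time stands still between calls to the robot, and variables do not carry over. Pictures are saved under pics/ and viewed, at most 10 in all, crops included, and the job is handed in when it is done.

Besides the shell and the picture viewer there is one more tool, called after "Call:" as name([rows], argument=value, ...), one row to a line, values as JSON. jog_arm: Moves the arm, as the interface text tells. Its arguments: {"type":"object","properties":{"targets":{"type":"array"}},"required":["targets"]}

```bash
mkdir -p pics
cat > h.py <<'E'
import numpy as np, cv2
from scipy.spatial.transform import Rotation as R
from station import readout, eyes, hand_in
def rot(o):
    o=np.array(o,float)
    return o if o.shape==(3,3) else (R.from_rotvec(o).as_matrix() if o.size==3 else R.from_quat(o).as_matrix())
def px2w(m,u,v,z):
    d=rot(m['orientation'])@np.linalg.inv(np.array(m['mtx']))@np.array([u,v,1.]);o=np.array(m['origin'])
    return o+d*(z-o[2])/d[2]
def w2px(m,p):
    c=rot(m['orientation']).T@(np.array(p)-np.array(m['origin']));q=np.array(m['mtx'])@c
    return q[:2]/q[2]
def snap(n,f):
    m=eyes.camera_model(n);im=np.array(eyes.camera(n))[:,:,::-1].copy()
    cv2.imwrite('pics/'+f,im);return m,im
E
python3 - <<'E'
from h import *
m,a=snap('top','t0.png');m2,b=snap('scene','s0.png')
print(m,m2);print(readout.read_state())
E
```

```text
{'mtx': array([[398.4681516 ,   0.        , 282.07407789],
       [  0.        , 398.4681516 , 211.12893469],
       [  0.        ,   0.        ,   1.        ]]), 'origin': array([ 0.45051162, -0.00161559,  1.2856172 ]), 'orientation': array([-2.16054375,  2.12628941, -0.14799464])} {'mtx': array([[417.37083757,   0.        , 281.16671805],
       [  0.        , 417.37083757, 219.58420269],
       [  0.        ,   0.        ,   1.        ]]), 'origin': array([ 1.17819811, -0.91611094,  0.83582582]), 'orientation': array([-2.10208428, -0.59528332,  0.33958191])}
{'time_s': 0.1, 'joint_pos': array([ 1.10950780e+00,  3.07533768e-01,  1.50754173e+00,  4.06241778e-06,
        1.32842655e+00, -7.34893502e-02]), 'qd': array([ 5.46761077e-04, -2.06994321e-03, -2.12519801e-03, -4.95818583e-04,
        2.15640570e-04,  2.22076834e-05]), 'effort': array([ 7.21534034e-04, -4.58529103e+01, -2.52609444e+01,  4.80464598e-05,
        5.45334871e-03, -2.06596928e-05]), 'tcp_pos': array([0.21714613, 0.53167893, 0.20225323]), 'orientation': array([-6.05246945e-01, -3.08221977e+00,  2.89059411e-03]), 'contact_force': array([ 0.31372543, -0.01860705,  0.32075909]), 'ft_torque': array([-0.02006493,  0.00259508, -0.02075596]), 'grasp_force': 0.0, 'grip_width': 0.08543766009381579}
```

View pics/t0.png

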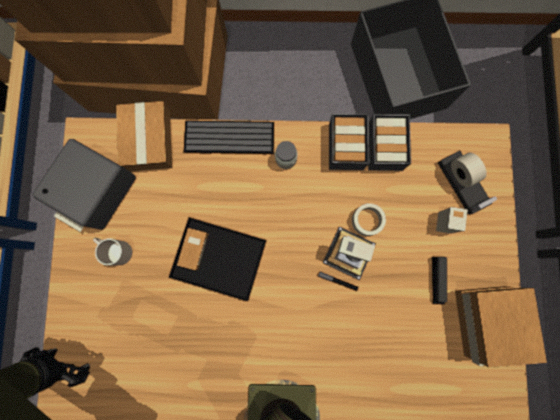

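View pics/s0.png

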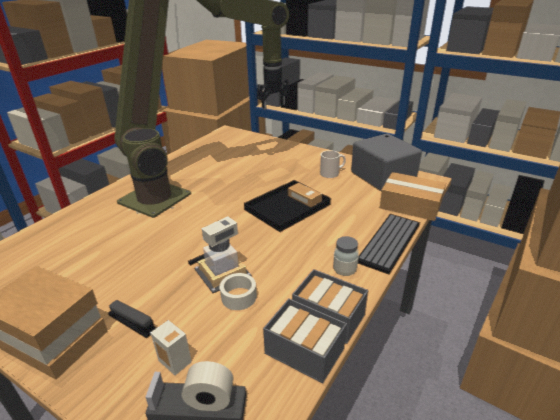

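The top view shows the holder, jar and carton near (352,250), the tray near (218,259) with its brown box on the left, the tape at (369,219) and the marker at (338,281). I'll enlarge both areas.

Run:
```python
from h import *
a=cv2.imread('pics/t0.png');s=cv2.imread('pics/s0.png')
f=lambda im,x,y,w,h,k:cv2.resize(im[y:y+h,x:x+w],None,fx=k,fy=k,interpolation=cv2.INTER_CUBIC)
A=f(a,310,200,80,100,5);B=f(a,160,210,120,100,3.3333);C=np.zeros((500,800,3),np.uint8)
C[:500,:400]=A;C[:B.shape[0],400:400+B.shape[1]]=B[:, :400]
cv2.imwrite('pics/c0.png',C)
```

```text
(no output)
```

View pics/c0.png

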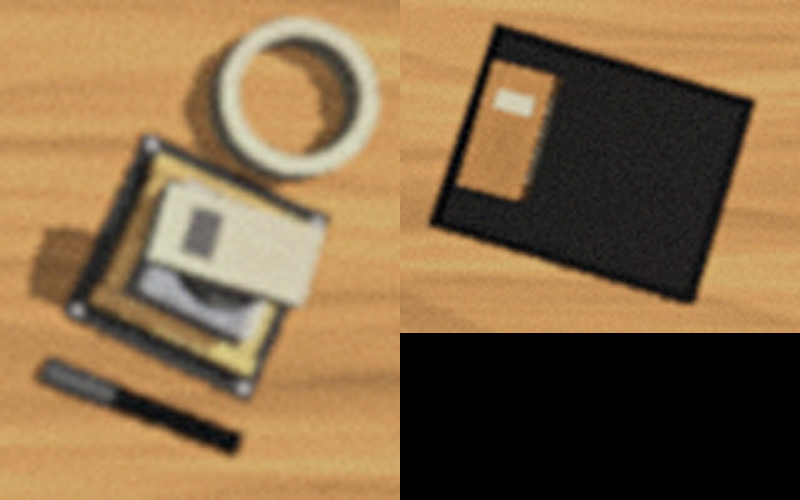

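In this crop the carton's top corners are at about (170,183), (326,222), (303,303) and (148,262). The holder plate's corners are at (145,137), (328,217), (248,398) and (67,314). The tray rim's corners are at (497,25), (754,100), (693,303) and (431,225).

Run:
```python
from h import *
m=eyes.camera_model('top')
def go(n,pts,sc,ox,oy,cx,z):
    P=np.array([px2w(m,ox+(x-cx+.5)/sc-.5,oy+(y+.5)/sc-.5,z) for x,y in pts])[:,:2]
    e=np.roll(P,-1,0)-P
    print(n,'c',P.mean(0).round(4),'len',np.linalg.norm(e,axis=1).round(4),'ang',np.degrees(np.arctan2(e[:,1],e[:,0])).round(1))
go('carton',[(170,183),(326,222),(303,303),(148,262)],5,310,200,0,.173)
go('plate',[(145,137),(328,217),(248,398),(67,314)],5,310,200,0,.006)
go('tray',[(497,25),(754,100),(693,303),(431,225)],3.3333,160,210,400,.03)
go('tbox',[(490,60),(557,75),(524,201),(457,185)],3.3333,160,210,400,.04)
s=readout.read_state();print(rot(s['orientation']).round(3))
mw=eyes.camera_model('wrist');print(mw['origin'],rot(mw['orientation']).round(3),mw['mtx'])
```

```text
carton c [ 0.5116 -0.2029] len [0.089  0.047  0.0883 0.0459] ang [-103.2  163.3   76.1  -15.8]
plate c [ 0.5054 -0.2076] len [0.1271 0.1266 0.1253 0.1246] ang [-113.   155.5   66.1  -23.7]
tray c [0.4807 0.2073] len [0.256  0.1959 0.2559 0.1963] ang [-105.3  164.5   74.8  -15.4]
tbox c [0.509  0.2878] len [0.0652 0.1205 0.0646 0.1199] ang [-101.7  167.8   77.8  -11.9]
[[-0.926  0.378 -0.001]
 [ 0.378  0.926 -0.002]
 [ 0.    -0.002 -1.   ]]
[0.14308562 0.56154554 0.37509847] [[ 0.377  0.879  0.29 ]
 [ 0.926 -0.357 -0.121]
 [-0.003  0.314 -0.949]] [[310.88018025   0.         282.34301645]
 [  0.         310.88018025 209.19209281]
 [  0.           0.           1.        ]]
```

The sizes agree with the given ones to within a few millimetres. Next is a planner that turns a world target into tool-axis rows.

```bash
cat >> h.py <<'E'
def plan(wps):
    """wps: (x,y,z,yaw_deg of tool y,n rows); prints rounded tool-axis rows"""
    s=readout.read_state();p=np.array(s['tcp_pos']);Rm=rot(s['orientation'])
    yaw=np.arctan2(Rm[1,1],Rm[0,1])
    for x,y,z,yd,n in wps:
        t=np.array([x,y,z]);dy=np.radians(yd)-yaw;d=(t-p)/n
        for i in range(n):
            X=np.array([np.sin(-yaw),0,0]);X=np.array([-np.sin(yaw),np.cos(yaw),0])*-1
            X=np.array([np.sin(yaw)*-1,np.cos(yaw),0]);Y=np.array([np.cos(yaw),np.sin(yaw),0])
            q=[d@X,d@Y,-d[2],-dy/n]
            print('{"x":%.4f,"y":%.4f,"z":%.4f,"spin":%.4f}'%tuple(q))
            yaw+=dy/n
        print();p=t
def st():
    s=readout.read_state();Rm=rot(s['orientation'])
    print(round(s['time_s'],2),np.round(s['tcp_pos'],4),'yaw',np.degrees(np.arctan2(Rm[1,1],Rm[0,1])).round(2),'tilt',Rm[:,2].round(3),'F',np.round(s['contact_force'],1),'T',np.round(s['ft_torque'],2),'w',round(s['grip_width'],4),round(s['grasp_force'],1),'j',np.round(s['joint_pos'],2))
E
python3 - <<'E'
import re
t=open('h.py').read()
t=t.replace("            X=np.array([np.sin(-yaw),0,0]);X=np.array([-np.sin(yaw),np.cos(yaw),0])*-1\n","")
open('h.py','w').write(t)
E
python3 -c "
from h import *
plan([(.44,.25,.27,30,8),(.5116,-.2029,.25,-15.2,10)])"
```

```text
{"x":-0.0391,"y":-0.0221,"z":-0.0085,"spin":0.0824}
{"x":-0.0408,"y":-0.0188,"z":-0.0085,"spin":0.0824}
{"x":-0.0422,"y":-0.0153,"z":-0.0085,"spin":0.0824}
{"x":-0.0433,"y":-0.0118,"z":-0.0085,"spin":0.0824}
{"x":-0.0441,"y":-0.0082,"z":-0.0085,"spin":0.0824}
{"x":-0.0447,"y":-0.0046,"z":-0.0085,"spin":0.0824}
{"x":-0.0449,"y":-0.0009,"z":-0.0085,"spin":0.0824}
{"x":-0.0448,"y":0.0028,"z":-0.0085,"spin":0.0824}

{"x":-0.0428,"y":-0.0164,"z":0.0020,"spin":0.0789}
{"x":-0.0440,"y":-0.0130,"z":0.0020,"spin":0.0789}
{"x":-0.0449,"y":-0.0095,"z":0.0020,"spin":0.0789}
{"x":-0.0455,"y":-0.0060,"z":0.0020,"spin":0.0789}
{"x":-0.0458,"y":-0.0023,"z":0.0020,"spin":0.0789}
{"x":-0.0458,"y":0.0013,"z":0.0020,"spin":0.0789}
{"x":-0.0456,"y":0.0049,"z":0.0020,"spin":0.0789}
{"x":-0.0451,"y":0.0085,"z":0.0020,"spin":0.0789}
{"x":-0.0443,"y":0.0120,"z":0.0020,"spin":0.0789}
{"x":-0.0432,"y":0.0154,"z":0.0020,"spin":0.0789}
```

Call:
jog_arm([
  {"x":-0.039,"y":-0.022,"z":-0.0085,"spin":0.082},
  {"x":-0.041,"y":-0.019,"z":-0.0085,"spin":0.082},
  {"x":-0.042,"y":-0.015,"z":-0.0085,"spin":0.082},
  {"x":-0.043,"y":-0.012,"z":-0.0085,"spin":0.082},
  {"x":-0.044,"y":-0.008,"z":-0.0085,"spin":0.082},
  {"x":-0.045,"y":-0.005,"z":-0.0085,"spin":0.082},
  {"x":-0.045,"y":-0.001,"z":-0.0085,"spin":0.082},
  {"x":-0.045,"y":0.003,"z":-0.0085,"spin":0.082},
])

```text
invalid input at $.targets[0]: expected keys x, y, z, spin, gripper
```

Call:
jog_arm([
  {"x":-0.043,"y":-0.016,"z":0.002,"spin":0.1},
  {"x":-0.044,"y":-0.013,"z":0.002,"spin":0.1},
  {"x":-0.045,"y":-0.0095,"z":0.002,"spin":0.1},
  {"x":-0.0455,"y":-0.006,"z":0.002,"spin":0.1},
  {"x":-0.046,"y":-0.002,"z":0.002,"spin":0.1},
  {"x":-0.046,"y":0.001,"z":0.002,"spin":0.1},
  {"x":-0.045,"y":0.005,"z":0.002,"spin":0.1},
  {"x":-0.045,"y":0.0085,"z":0.002,"spin":0.1},
])

```text
invalid input at $.targets[0]: expected keys x, y, z, spin, gripper
```

```bash
python3 -c "
from h import *
st();plan([(.5116,-.2029,.25,-15.2,3)])"
```

```text
0.1 [0.2171 0.5317 0.2023] yaw 67.78 tilt [-0.001 -0.002 -1.   ] F [ 0.3 -0.   0.3] T [-0.02  0.   -0.02] w 0.0854 0.0 j [ 1.11  0.31  1.51  0.    1.33 -0.07]
{"x":-0.1835,"y":-0.1896,"z":-0.0159,"spin":0.4828}
{"x":-0.2505,"y":-0.0827,"z":-0.0159,"spin":0.4828}
{"x":-0.2603,"y":0.0430,"z":-0.0159,"spin":0.4828}
```

Every row needs all five keys.

Call:
jog_arm([
  {"x":-0.039,"y":-0.022,"z":-0.0085,"spin":0.082,"gripper":1},
  {"x":-0.041,"y":-0.019,"z":-0.0085,"spin":0.082,"gripper":1},
  {"x":-0.042,"y":-0.015,"z":-0.0085,"spin":0.082,"gripper":1},
  {"x":-0.043,"y":-0.012,"z":-0.0085,"spin":0.082,"gripper":1},
  {"x":-0.044,"y":-0.008,"z":-0.0085,"spin":0.082,"gripper":1},
  {"x":-0.045,"y":-0.005,"z":-0.0085,"spin":0.082,"gripper":1},
  {"x":-0.045,"y":-0.001,"z":-0.0085,"spin":0.082,"gripper":1},
  {"x":-0.045,"y":0.003,"z":-0.0085,"spin":0.082,"gripper":1},
])

```text
time_s: 1.1
tcp_pos: [0.441, 0.2493, 0.271]
orientation: [-1.57, -2.721, 0.001]
contact_force: [-0.2, 0.5, -0.0]
grip_width: 0.0854
grasp_force: 0.0
```

Call:
jog_arm([
  {"x":-0.043,"y":-0.016,"z":0.002,"spin":0.08,"gripper":1},
  {"x":-0.044,"y":-0.013,"z":0.002,"spin":0.08,"gripper":1},
  {"x":-0.045,"y":-0.0095,"z":0.002,"spin":0.08,"gripper":1},
  {"x":-0.0455,"y":-0.006,"z":0.002,"spin":0.08,"gripper":1},
  {"x":-0.046,"y":-0.002,"z":0.002,"spin":0.08,"gripper":1},
  {"x":-0.046,"y":0.001,"z":0.002,"spin":0.08,"gripper":1},
  {"x":-0.0455,"y":0.005,"z":0.002,"spin":0.08,"gripper":1},
  {"x":-0.045,"y":0.0085,"z":0.002,"spin":0.08,"gripper":1},
])

```text
time_s: 2.1
tcp_pos: [0.4982, -0.1134, 0.2547]
orientation: [-2.346, -2.089, 0.0]
contact_force: [0.1, -1.0, 1.0]
grip_width: 0.0858
grasp_force: 0.0
```

```bash
python3 -c "
from h import *
st();plan([(.5116,-.2029,.25,-15.2,3)])"
```

```text
2.1 [ 0.4982 -0.1134  0.2547] yaw -6.64 tilt [-0.001  0.    -1.   ] F [ 0.1 -1.   1. ] T [ 0.02 -0.01 -0.04] w 0.0858 0.0 j [-0.31  0.18  1.55  0.    1.41 -0.19]
{"x":-0.0291,"y":0.0079,"z":0.0016,"spin":0.0498}
{"x":-0.0287,"y":0.0093,"z":0.0016,"spin":0.0498}
{"x":-0.0282,"y":0.0107,"z":0.0016,"spin":0.0498}
```

Call:
jog_arm([
  {"x":-0.029,"y":0.008,"z":0.0015,"spin":0.05,"gripper":1},
  {"x":-0.0285,"y":0.009,"z":0.0015,"spin":0.05,"gripper":1},
  {"x":-0.028,"y":0.0105,"z":0.0015,"spin":0.05,"gripper":1},
  {"x":0,"y":0,"z":0,"spin":0,"gripper":1},
])

```text
time_s: 2.6
tcp_pos: [0.5117, -0.2026, 0.2497]
orientation: [-2.495, -1.907, 0.001]
contact_force: [0.2, 0.5, -0.2]
grip_width: 0.0853
grasp_force: 0.0
```

```bash
python3 -c "
from h import *
st();m,im=snap('wrist','w0.png')
np.savez('w0.npz',**m)"
```

```text
2.6 [ 0.5117 -0.2026  0.2497] yaw -15.21 tilt [-0.001  0.    -1.   ] F [ 0.2  0.5 -0.2] T [ 0.02 -0.01  0.02] w 0.0853 0.0 j [-0.45  0.24  1.48 -0.    1.42 -0.19]
```

View pics/w0.png

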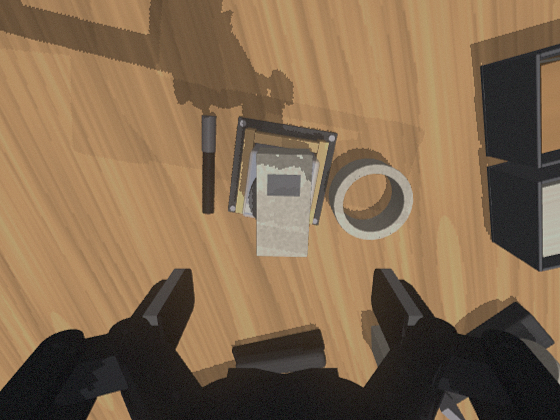

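In the wrist view the carton's outline runs from (257,153) and (312,155) down to (308,257) and (257,255). I'll compare that with the predicted corners.

```bash
python3 -c "
from h import *
m=dict(np.load('w0.npz'))
a=np.radians(75.5);L=np.array([np.cos(a),np.sin(a),0]);W=np.array([L[1],-L[0],0])
c=np.array([.5116,-.2029,0])
for z in(.133,.173):
  for i,j in((1,1),(1,-1),(-1,-1),(-1,1)): print(z,i,j,w2px(m,c+i*.045*L+j*.0225*W+[0,0,z]).round(0))
h=np.array([.5054,-.2076,.006]);b=np.radians(66)
for k in range(4):
  t=b+np.pi/4+k*np.pi/2;print('pl',w2px(m,h+.0919*np.array([np.cos(t),np.sin(t),0])).round(0))
for z in (.173,):print([px2w(m,*q,z).round(4) for q in((257,153),(312,155),(308,257),(257,255))])
plan([(.5116,-.2029,.143,-15,4)])
"
```

```text
0.133 1 1 [305. 146.]
0.133 1 -1 [257. 147.]
0.133 -1 -1 [260. 237.]
0.133 -1 1 [304. 236.]
0.173 1 1 [309. 152.]
0.173 1 -1 [253. 153.]
0.173 -1 -1 [257. 255.]
0.173 -1 1 [307. 254.]
pl [236. 116.]
pl [226. 211.]
pl [316. 224.]
pl [335. 132.]
[array([ 0.5045, -0.1548,  0.173 ]), array([ 0.5465, -0.1678,  0.173 ]), array([ 0.5219, -0.255 ,  0.173 ]), array([ 0.4786, -0.2413,  0.173 ])]
{"x":-0.0004,"y":0.0002,"z":0.0267,"spin":-0.0006}
{"x":-0.0004,"y":0.0002,"z":0.0267,"spin":-0.0006}
{"x":-0.0004,"y":0.0002,"z":0.0267,"spin":-0.0006}
{"x":-0.0004,"y":0.0002,"z":0.0267,"spin":-0.0006}
```

The prediction agrees to within 2 mm. Descend and grip.

Call:
jog_arm([
  {"x":-0.001,"y":0.0005,"z":0.03,"spin":0.01,"gripper":1},
  {"x":-0.0005,"y":0.0005,"z":0.03,"spin":0.01,"gripper":1},
  {"x":0,"y":0,"z":0.03,"spin":0,"gripper":1},
  {"x":0,"y":0,"z":0.017,"spin":0,"gripper":1},
  {"x":0,"y":0,"z":0,"spin":0,"gripper":0.2},
  {"x":0,"y":0,"z":0,"spin":0,"gripper":0.2},
  {"x":0,"y":0,"z":0,"spin":0,"gripper":0.2},
  {"x":0,"y":0,"z":0,"spin":0,"gripper":0.2},
])

```text
time_s: 3.65
tcp_pos: [0.5118, -0.2025, 0.1461]
orientation: [2.512, 1.886, -0.001]
contact_force: [-6.9, 1.3, 19.0]
grip_width: 0.0174
grasp_force: 9.0
```

Call:
jog_arm([
  {"x":0,"y":0,"z":0,"spin":0,"gripper":0.2},
  {"x":0,"y":0,"z":0,"spin":0,"gripper":0.2},
  {"x":0,"y":0,"z":0,"spin":0,"gripper":0.2},
])

```text
time_s: 4.03
tcp_pos: [0.512, -0.2028, 0.1466]
orientation: [2.511, 1.885, 0.0]
contact_force: [-4.8, 1.5, 14.7]
grip_width: 0.0172
grasp_force: 6.9
```

The fingers shut past 45 mm, so they missed the carton or slipped off it. I'll look before doing anything else.

```bash
python3 -c "
from h import *
st()
m,im=snap('wrist','w1.png');m2,b=snap('scene','s1.png');m3,t=snap('top','t1.png')
f=lambda im,x,y,w,h,k:cv2.resize(im[y:y+h,x:x+w],None,fx=k,fy=k,interpolation=cv2.INTER_CUBIC)
C=np.zeros((600,800,3),np.uint8);C[:300,:400]=cv2.resize(im,(400,300));C[300:,:400]=f(t,310,200,100,75,4);C[:600,400:]=f(b,180,190,80,120,5)
cv2.imwrite('pics/c1.png',C)"
```

```text
4.03 [ 0.512  -0.2028  0.1466] yaw -16.21 tilt [ 0.001 -0.001 -1.   ] F [-4.8  1.5 14.7] T [ 0.27  1.05 -0.01] w 0.0172 6.9 j [-0.45  0.32  1.64 -0.    1.18 -0.17]
```

View pics/c1.png

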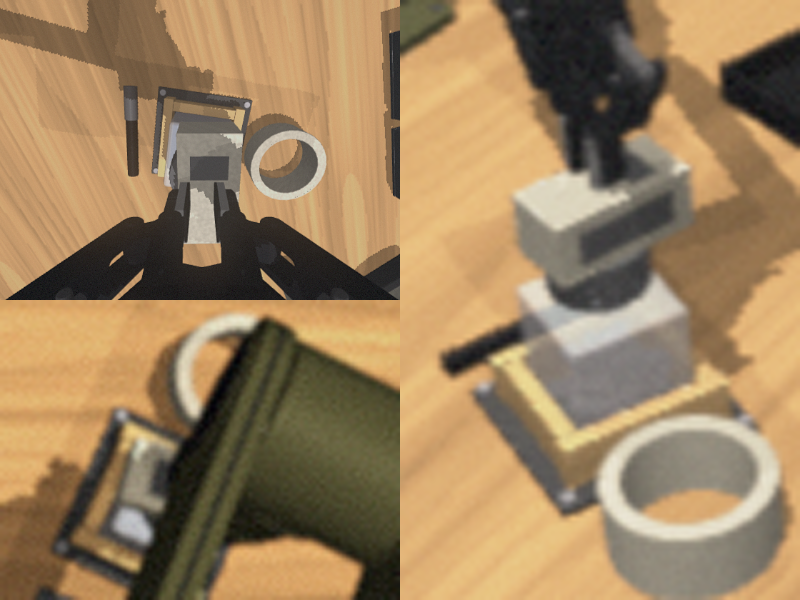

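The carton is still level on the cap, with the fingers apparently shut on its top. I'll check where the reported TCP projects.

```bash
python3 -c "
from h import *
mw=eyes.camera_model('wrist');ms=eyes.camera_model('scene');mt=eyes.camera_model('top')
s=readout.read_state();p=np.array(s['tcp_pos']);Rm=rot(s['orientation'])
for dz in(0,-.013,-.019,-.027,-.04):
  for dy in(-.0086,.0086):
    q=p+Rm@[0,dy,dz];print(dz,dy,'wrist crop',(w2px(mw,q)/1.4).round(0),'scene crop',((w2px(ms,q)-[180,190])*5+[400,0]).round(0))
a=np.radians(74.5);L=np.array([np.cos(a),np.sin(a),0]);W=np.array([L[1],-L[0],0]);c=np.array([.5122,-.2038,0])
for z in(.133,.173):
  for i,j in((1,1),(1,-1),(-1,-1),(-1,1)):
    q=c+i*.045*L+j*.0225*W+[0,0,z];print(z,i,j,(w2px(mw,q)/1.4).round(0),((w2px(ms,q)-[180,190])*5+[400,0]).round(0))
"
```

```text
0 -0.0086 wrist crop [191. 175.] scene crop [593. 207.]
0 0.0086 wrist crop [211. 175.] scene crop [610. 220.]
-0.013 -0.0086 wrist crop [190. 181.] scene crop [590. 189.]
-0.013 0.0086 wrist crop [211. 181.] scene crop [608. 201.]
-0.019 -0.0086 wrist crop [189. 185.] scene crop [589. 180.]
-0.019 0.0086 wrist crop [212. 185.] scene crop [607. 193.]
-0.027 -0.0086 wrist crop [189. 190.] scene crop [588. 168.]
-0.027 0.0086 wrist crop [212. 190.] scene crop [605. 181.]
-0.04 -0.0086 wrist crop [188. 199.] scene crop [585. 149.]
-0.04 0.0086 wrist crop [213. 199.] scene crop [603. 162.]
0.133 1 1 [227. 120.] [690. 219.]
0.133 1 -1 [174. 121.] [643. 186.]
0.133 -1 -1 [179. 212.] [514. 250.]
0.133 -1 1 [225. 211.] [560. 285.]
0.173 1 1 [234. 131.] [684. 161.]
0.173 1 -1 [167. 132.] [637. 129.]
0.173 -1 -1 [174. 241.] [505. 192.]
0.173 -1 1 [230. 240.] [552. 226.]
```

```bash
python3 -c "
from h import *
im=cv2.imread('pics/w1.png');b=cv2.imread('pics/s1.png')
C=np.zeros((600,800,3),np.uint8)
C[:,:440]=cv2.resize(im[160:360,210:357],(440,600),interpolation=cv2.INTER_CUBIC)
C[:,440:]=cv2.resize(b[205:255,195:225+0],(360,600),interpolation=cv2.INTER_CUBIC) if 0 else cv2.resize(b[200:280,195:243],(360,600),interpolation=cv2.INTER_CUBIC)
cv2.imwrite('pics/c2.png',C)"
```

```text
(no output)
```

View pics/c2.png

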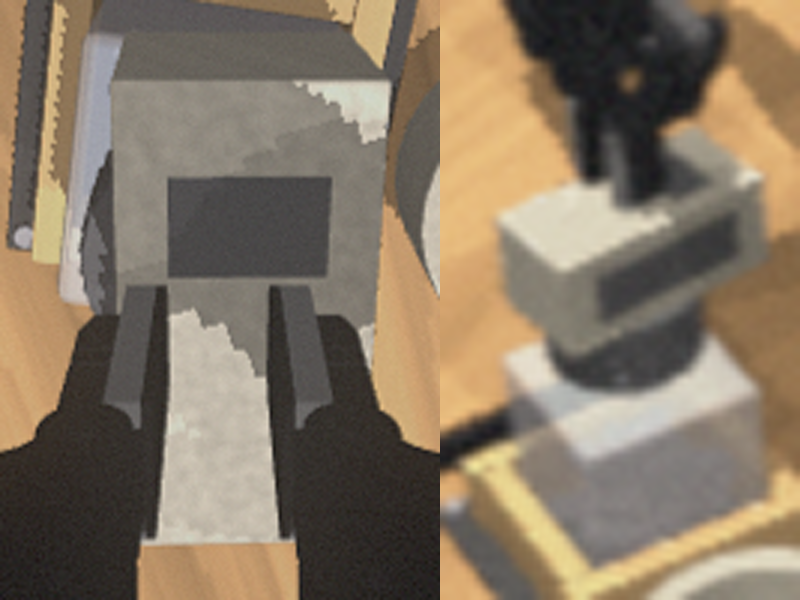

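The fingertips sit about 27 mm higher than the reported TCP suggests. They closed over the carton's top and nudged it slightly. I'll lift off, open, and measure the carton again.

Call:
jog_arm([
  {"x":0,"y":0,"z":-0.01,"spin":0,"gripper":0.2},
  {"x":0,"y":0,"z":-0.03,"spin":0,"gripper":0.2},
  {"x":0,"y":0,"z":-0.05,"spin":0,"gripper":0.2},
  {"x":0,"y":0,"z":-0.017,"spin":0,"gripper":0.2},
  {"x":0,"y":0,"z":0,"spin":0,"gripper":0.2},
])

```text
time_s: 4.8
tcp_pos: [0.5138, -0.2033, 0.253]
orientation: [2.509, 1.883, 0.004]
contact_force: [0.8, 0.0, 0.2]
grip_width: 0.017
grasp_force: 0.0
```

```bash
python3 -c "
from h import *
st();m,im=snap('wrist','w2.png');np.savez('w2.npz',**m)
m2,b=snap('scene','s2.png')
C=np.zeros((600,800,3),np.uint8)
C[:,:500]=cv2.resize(im[120:390,170:395],(500,600),interpolation=cv2.INTER_CUBIC)
C[:,500:]=cv2.resize(b[180:280,190:240],(300,600),interpolation=cv2.INTER_CUBIC)
cv2.imwrite('pics/c3.png',C)
s=readout.read_state();p=np.array(s['tcp_pos']);Rm=rot(s['orientation']);ms=eyes.camera_model('scene')
for dz in(0,-.013,-.027,-.04):
  for dy in(-.0086,.0086):
    q=p+Rm@[0,dy,dz];q2=p+Rm@[.011,dy,dz];print(dz,'wrist crop',((w2px(m,q2)-[170,120])*500/225).round(0),'scene',((w2px(ms,q)-[190,180])*6+[500,0]).round(0))
"
```

```text
4.8 [ 0.5138 -0.2033  0.253 ] yaw -16.22 tilt [ 0.005 -0.002 -1.   ] F [0.8 0.  0.2] T [-0.   -0.04  0.04] w 0.017 0.0 j [-0.45  0.24  1.48  0.    1.42 -0.17]
0 wrist crop [208. 234.] scene [648. 122.]
0 wrist crop [271. 234.] scene [670. 136.]
-0.013 wrist crop [205. 253.] scene [645.  97.]
-0.013 wrist crop [273. 253.] scene [667. 111.]
-0.027 wrist crop [202. 276.] scene [642.  70.]
-0.027 wrist crop [275. 276.] scene [664.  84.]
-0.04 wrist crop [198. 301.] scene [639.  44.]
-0.04 wrist crop [277. 301.] scene [661.  58.]
```

View pics/c3.png

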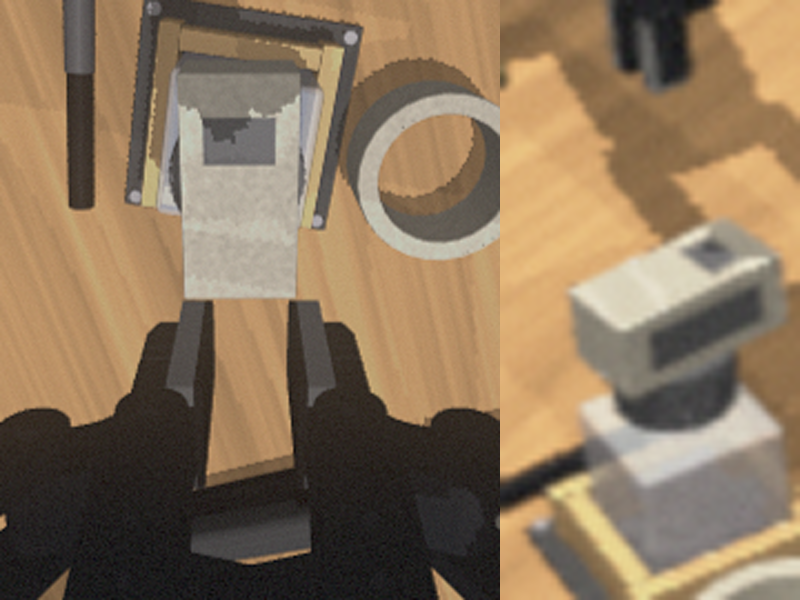

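Closed, the tips are at crop (213,300) and (290,300), so they do stop about 27–35 mm short of the reported TCP. The carton has near corners at (186,298) and (296,298) and a far edge at about y=70, x 178–300. It is still level and square to the fingers.

```bash
python3 -c "
from h import *
m=dict(np.load('w2.npz'));k=225/500
P=[px2w(m,170+x*k,120+y*k,.173) for x,y in((178,72),(300,72),(296,298),(186,298))]
P=np.array(P);print(P.round(4),P.mean(0))
s=readout.read_state();Rm=rot(s['orientation']);print((Rm.T@(P.mean(0)-s['tcp_pos'])).round(4))
for d in P:print((Rm.T@(d-s['tcp_pos'])).round(4))
"
```

```text
[[ 0.5024 -0.1539  0.173 ]
 [ 0.5449 -0.1663  0.173 ]
 [ 0.5201 -0.2539  0.173 ]
 [ 0.4773 -0.2413  0.173 ]] [ 0.511164   -0.20385048  0.173     ]
[-0.0016 -0.0004  0.0772]
[ 0.0439 -0.0228  0.0772]
[0.0439 0.0215 0.0772]
[-0.0471  0.0221  0.0772]
[-0.047  -0.0225  0.0772]
```

Call:
jog_arm([
  {"x":-0.0015,"y":-0.0015,"z":0,"spin":0,"gripper":1},
  {"x":0,"y":0,"z":0,"spin":0,"gripper":1},
  {"x":0,"y":0,"z":0,"spin":0,"gripper":1},
  {"x":0,"y":0,"z":0.035,"spin":0,"gripper":1},
  {"x":0,"y":0,"z":0.035,"spin":0,"gripper":1},
  {"x":0,"y":0,"z":0.035,"spin":0,"gripper":1},
  {"x":0,"y":0,"z":0.02,"spin":0,"gripper":1},
  {"x":0,"y":0,"z":0.01,"spin":0,"gripper":1},
])

```text
time_s: 5.9
tcp_pos: [0.5098, -0.2033, 0.1141]
orientation: [-2.511, -1.885, 0.002]
contact_force: [0.7, -0.6, 0.4]
grip_width: 0.0857
grasp_force: 0.0
```

Call:
jog_arm([
  {"x":0,"y":0,"z":0,"spin":0,"gripper":0.4},
  {"x":0,"y":0,"z":0,"spin":0,"gripper":0.4},
  {"x":0,"y":0,"z":0,"spin":0,"gripper":0.4},
  {"x":0,"y":0,"z":0,"spin":0,"gripper":0.4},
])

```text
time_s: 6.4
tcp_pos: [0.5109, -0.2039, 0.1168]
orientation: [2.511, 1.885, 0.001]
contact_force: [-2.2, 0.8, 6.2]
grip_width: 0.0439
grasp_force: 63.1
```

Gripped: width 44 mm and force 63 N. Lift, then plan the transfer.

Call:
jog_arm([
  {"x":0,"y":0,"z":-0.01,"spin":0,"gripper":0.4},
  {"x":0,"y":0,"z":-0.03,"spin":0,"gripper":0.4},
  {"x":0,"y":0,"z":-0.04,"spin":0,"gripper":0.4},
  {"x":0,"y":0,"z":-0.03,"spin":0,"gripper":0.4},
])

```text
time_s: 6.9
tcp_pos: [0.511, -0.2039, 0.2276]
orientation: [2.511, 1.885, 0.001]
contact_force: [0.1, -0.4, -1.8]
grip_width: 0.0442
grasp_force: 62.3
```

```bash
python3 -c "
from h import *
st();plan([(.4663,.1542,.20,74.8,12),(.4663,.1542,.01,74.8,5)])
cv2.imwrite('pics/x.png',snap('scene','s3.png')[1][180:310,180:330])"
```

```text
6.9 [ 0.511  -0.2039  0.2276] yaw -16.22 tilt [ 0.002 -0.001 -1.   ] F [ 0.1 -0.4 -1.8] T [0.03 0.   0.02] w 0.0442 62.3 j [-0.46  0.25  1.52  0.    1.37 -0.17]
{"x":0.0276,"y":-0.0119,"z":0.0023,"spin":-0.1324}
{"x":0.0289,"y":-0.0082,"z":0.0023,"spin":-0.1324}
{"x":0.0298,"y":-0.0043,"z":0.0023,"spin":-0.1324}
{"x":0.0301,"y":-0.0003,"z":0.0023,"spin":-0.1324}
{"x":0.0298,"y":0.0037,"z":0.0023,"spin":-0.1324}
{"x":0.0291,"y":0.0076,"z":0.0023,"spin":-0.1324}
{"x":0.0279,"y":0.0113,"z":0.0023,"spin":-0.1324}
{"x":0.0261,"y":0.0149,"z":0.0023,"spin":-0.1324}
{"x":0.0239,"y":0.0182,"z":0.0023,"spin":-0.1324}
{"x":0.0213,"y":0.0212,"z":0.0023,"spin":-0.1324}
{"x":0.0183,"y":0.0239,"z":0.0023,"spin":-0.1324}
{"x":0.0150,"y":0.0261,"z":0.0023,"spin":-0.1324}

{"x":0.0000,"y":0.0000,"z":0.0380,"spin":0.0000}
{"x":0.0000,"y":0.0000,"z":0.0380,"spin":0.0000}
{"x":0.0000,"y":0.0000,"z":0.0380,"spin":0.0000}
{"x":0.0000,"y":0.0000,"z":0.0380,"spin":0.0000}
{"x":0.0000,"y":0.0000,"z":0.0380,"spin":0.0000}
```

The force reads −1.8 N, which fits the carton hanging from the gripper. Transferring.

Call:
jog_arm([
  {"x":0.0275,"y":-0.012,"z":0.002,"spin":-0.132,"gripper":0.4},
  {"x":0.029,"y":-0.008,"z":0.002,"spin":-0.132,"gripper":0.4},
  {"x":0.03,"y":-0.0045,"z":0.002,"spin":-0.132,"gripper":0.4},
  {"x":0.03,"y":0,"z":0.002,"spin":-0.132,"gripper":0.4},
  {"x":0.03,"y":0.0035,"z":0.002,"spin":-0.132,"gripper":0.4},
  {"x":0.029,"y":0.0075,"z":0.002,"spin":-0.132,"gripper":0.4},
  {"x":0.028,"y":0.0115,"z":0.002,"spin":-0.132,"gripper":0.4},
  {"x":0.026,"y":0.015,"z":0.002,"spin":-0.132,"gripper":0.4},
])

```text
time_s: 7.95
tcp_pos: [0.4808, 0.0364, 0.2094]
orientation: [1.214, 2.897, 0.0]
contact_force: [-0.3, 0.5, -0.4]
grip_width: 0.0439
grasp_force: 62.4
```

Call:
jog_arm([
  {"x":0.024,"y":0.018,"z":0.002,"spin":-0.132,"gripper":0.4},
  {"x":0.0215,"y":0.021,"z":0.002,"spin":-0.132,"gripper":0.4},
  {"x":0.0185,"y":0.024,"z":0.002,"spin":-0.132,"gripper":0.4},
  {"x":0.015,"y":0.026,"z":0.002,"spin":-0.132,"gripper":0.4},
  {"x":0,"y":0,"z":0,"spin":0,"gripper":0.4},
])

```text
time_s: 8.57
tcp_pos: [0.4654, 0.1564, 0.2013]
orientation: [-0.418, -3.113, -0.001]
contact_force: [-0.2, -0.0, -0.7]
grip_width: 0.0444
grasp_force: 62.4
```

```bash
python3 -c "
from h import *
st();plan([(.4663,.1542,.01,74.8,6)])
snap('top','t3.png')
m,im=snap('wrist','w3.png');t=cv2.imread('pics/t3.png')
C=np.zeros((420,800,3),np.uint8);C[:,:420]=im[:,70:490];C[:380,420:]=cv2.resize(t[200:310,160:270],(380,380))
cv2.imwrite('pics/c4.png',C)"
```

```text
8.57 [0.4654 0.1564 0.2013] yaw 74.7 tilt [-0.  0. -1.] F [-0.2 -0.  -0.7] T [-0.01  0.02 -0.03] w 0.0444 62.4 j [ 0.24  0.19  1.68  0.    1.27 -1.07]
{"x":-0.0002,"y":-0.0003,"z":0.0319,"spin":-0.0003}
{"x":-0.0002,"y":-0.0003,"z":0.0319,"spin":-0.0003}
{"x":-0.0002,"y":-0.0003,"z":0.0319,"spin":-0.0003}
{"x":-0.0002,"y":-0.0003,"z":0.0319,"spin":-0.0003}
{"x":-0.0002,"y":-0.0003,"z":0.0319,"spin":-0.0003}
{"x":-0.0002,"y":-0.0003,"z":0.0319,"spin":-0.0003}
```

View pics/c4.png

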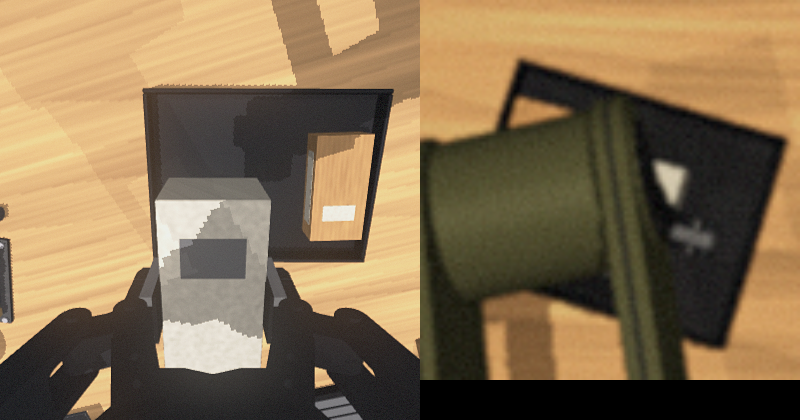

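The wrist crop shows the carton held square and centred over the tray's free part, with the brown box at (340,190) clear of it. Lower it.

Call:
jog_arm([
  {"x":0,"y":-0.001,"z":0.035,"spin":0,"gripper":0.4},
  {"x":0,"y":-0.001,"z":0.04,"spin":0,"gripper":0.4},
  {"x":0,"y":0,"z":0.04,"spin":0,"gripper":0.4},
  {"x":0,"y":0,"z":0.04,"spin":0,"gripper":0.4},
  {"x":0,"y":0,"z":0.03,"spin":0,"gripper":0.4},
  {"x":0,"y":0,"z":0.012,"spin":0,"gripper":0.4},
  {"x":0,"y":0,"z":0,"spin":0,"gripper":0.4},
])

```text
time_s: 9.55
tcp_pos: [0.4654, 0.1523, 0.0043]
orientation: [-0.424, -3.112, 0.001]
contact_force: [-0.1, 0.3, -1.2]
grip_width: 0.044
grasp_force: 62.5
```

Call:
jog_arm([
  {"x":0,"y":0,"z":0.004,"spin":0,"gripper":0.4},
  {"x":0,"y":0,"z":0,"spin":0,"gripper":0.4},
])

```text
time_s: 9.8
tcp_pos: [0.4662, 0.1531, 0.0014]
orientation: [0.422, 3.111, 0.001]
contact_force: [-0.8, -0.3, -1.8]
grip_width: 0.0441
grasp_force: 62.5
```

Call:
jog_arm([
  {"x":0,"y":0,"z":0.004,"spin":0,"gripper":0.4},
  {"x":0,"y":0,"z":0.002,"spin":0,"gripper":0.4},
  {"x":0,"y":0,"z":0,"spin":0,"gripper":0.4},
])

```text
time_s: 10.18
tcp_pos: [0.4652, 0.1529, -0.0055]
orientation: [-0.422, -3.113, 0.0]
contact_force: [-0.0, -0.7, -1.9]
grip_width: 0.0441
grasp_force: 62.5
```

Call:
jog_arm([
  {"x":0,"y":0,"z":0.003,"spin":0,"gripper":0.4},
  {"x":0,"y":0,"z":0,"spin":0,"gripper":0.4},
])

```text
time_s: 10.42
tcp_pos: [0.4652, 0.1529, -0.0086]
orientation: [-0.422, -3.113, 0.0]
contact_force: [0.7, -0.7, -1.4]
grip_width: 0.0439
grasp_force: 62.5
```

Call:
jog_arm([
  {"x":0,"y":0,"z":0.003,"spin":0,"gripper":0.4},
  {"x":0,"y":0,"z":0,"spin":0,"gripper":0.4},
])

```text
time_s: 10.68
tcp_pos: [0.4656, 0.1529, -0.0114]
orientation: [0.423, 3.113, 0.0]
contact_force: [-0.3, 1.1, -0.1]
grip_width: 0.0439
grasp_force: 62.4
```

Call:
jog_arm([
  {"x":0,"y":0,"z":0.001,"spin":0,"gripper":0.4},
  {"x":0,"y":0,"z":0,"spin":0,"gripper":0.4},
])

```text
time_s: 10.92
tcp_pos: [0.4656, 0.153, -0.0115]
orientation: [0.422, 3.112, 0.0]
contact_force: [-1.9, -1.5, 8.9]
grip_width: 0.0438
grasp_force: 63.6
```

It touched down where predicted, at about TCP −0.0115. Release with a modest opening and rise.

Call:
jog_arm([
  {"x":0,"y":0,"z":0,"spin":0,"gripper":0.75},
  {"x":0,"y":0,"z":0,"spin":0,"gripper":0.75},
  {"x":0,"y":0,"z":0,"spin":0,"gripper":0.75},
  {"x":0,"y":0,"z":-0.02,"spin":0,"gripper":0.75},
  {"x":0,"y":0,"z":-0.05,"spin":0,"gripper":0.75},
  {"x":0,"y":0,"z":-0.06,"spin":0,"gripper":1},
  {"x":0,"y":0,"z":-0.06,"spin":0,"gripper":1},
  {"x":0,"y":0,"z":-0.035,"spin":0,"gripper":1},
])

```text
time_s: 11.92
tcp_pos: [0.4666, 0.1532, 0.2159]
orientation: [0.422, 3.109, 0.002]
contact_force: [0.5, 0.1, -0.7]
grip_width: 0.0854
grasp_force: 0.0
```

```bash
python3 -c "
from h import *
st();snap('wrist','w4.png')
plan([(.5056,-.2070,.215,0,12)])"
```

```text
11.93 [0.4666 0.1532 0.2159] yaw 74.55 tilt [ 0.004  0.001 -1.   ] F [ 0.5  0.1 -0.7] T [-0.05  0.04 -0.08] w 0.0854 0.0 j [ 0.23  0.18  1.66 -0.    1.3  -1.07]
{"x":-0.0110,"y":-0.0282,"z":0.0004,"spin":0.1084}
{"x":-0.0139,"y":-0.0268,"z":0.0004,"spin":0.1084}
{"x":-0.0168,"y":-0.0251,"z":0.0004,"spin":0.1084}
{"x":-0.0194,"y":-0.0232,"z":0.0004,"spin":0.1084}
{"x":-0.0218,"y":-0.0210,"z":0.0004,"spin":0.1084}
{"x":-0.0239,"y":-0.0185,"z":0.0004,"spin":0.1084}
{"x":-0.0258,"y":-0.0158,"z":0.0004,"spin":0.1084}
{"x":-0.0273,"y":-0.0129,"z":0.0004,"spin":0.1084}
{"x":-0.0286,"y":-0.0099,"z":0.0004,"spin":0.1084}
{"x":-0.0295,"y":-0.0067,"z":0.0004,"spin":0.1084}
{"x":-0.0300,"y":-0.0035,"z":0.0004,"spin":0.1084}
{"x":-0.0302,"y":-0.0002,"z":0.0004,"spin":0.1084}
```

Call:
jog_arm([
  {"x":-0.011,"y":-0.028,"z":0,"spin":0.108,"gripper":1},
  {"x":-0.014,"y":-0.027,"z":0,"spin":0.108,"gripper":1},
  {"x":-0.017,"y":-0.025,"z":0,"spin":0.108,"gripper":1},
  {"x":-0.0195,"y":-0.023,"z":0,"spin":0.108,"gripper":1},
  {"x":-0.022,"y":-0.021,"z":0,"spin":0.108,"gripper":1},
  {"x":-0.024,"y":-0.0185,"z":0,"spin":0.108,"gripper":1},
  {"x":-0.026,"y":-0.016,"z":0,"spin":0.108,"gripper":1},
  {"x":-0.0275,"y":-0.013,"z":0,"spin":0.108,"gripper":1},
])

```text
time_s: 12.98
tcp_pos: [0.4905, -0.0892, 0.212]
orientation: [-1.691, -2.646, 0.0]
contact_force: [0.1, 0.2, -0.2]
grip_width: 0.0851
grasp_force: 0.0
```

Call:
jog_arm([
  {"x":-0.0285,"y":-0.01,"z":0,"spin":0.108,"gripper":1},
  {"x":-0.0295,"y":-0.0065,"z":0,"spin":0.108,"gripper":1},
  {"x":-0.03,"y":-0.0035,"z":0,"spin":0.108,"gripper":1},
  {"x":-0.03,"y":0,"z":0,"spin":0.108,"gripper":1},
  {"x":0,"y":0,"z":0,"spin":0,"gripper":1},
  {"x":0,"y":0,"z":0,"spin":0,"gripper":1},
])

```text
time_s: 13.72
tcp_pos: [0.5032, -0.2075, 0.212]
orientation: [-2.214, -2.227, -0.0]
contact_force: [0.6, 1.0, 0.1]
grip_width: 0.0854
grasp_force: 0.0
```

```bash
python3 -c "
from h import *
st();m,im=snap('wrist','w5.png');np.savez('w5.npz',**m)
t=cv2.imread('pics/w4.png');s=snap('scene','s5.png')[1]
C=np.zeros((600,800,3),np.uint8);C[:,:500]=cv2.resize(im[60:240,210:360],(500,600),interpolation=cv2.INTER_CUBIC)
C[:225,500:]=cv2.resize(t,(300,225));C[225:525,500:]=cv2.resize(s[170:270,210:350-40],(300,300))
cv2.imwrite('pics/c5.png',C)
a=[(w2px(m,[.5054,-.2076,.133])-[210,60])*10/3]
print(a)"
```

```text
13.72 [ 0.5032 -0.2075  0.212 ] yaw 0.33 tilt [-0.001  0.001 -1.   ] F [0.6 1.  0.1] T [-0.01 -0.03 -0.05] w 0.0854 0.0 j [-0.47  0.26  1.55  0.    1.33 -0.48]
[array([248.12294728, 483.66724039])]
```

View pics/c5.png

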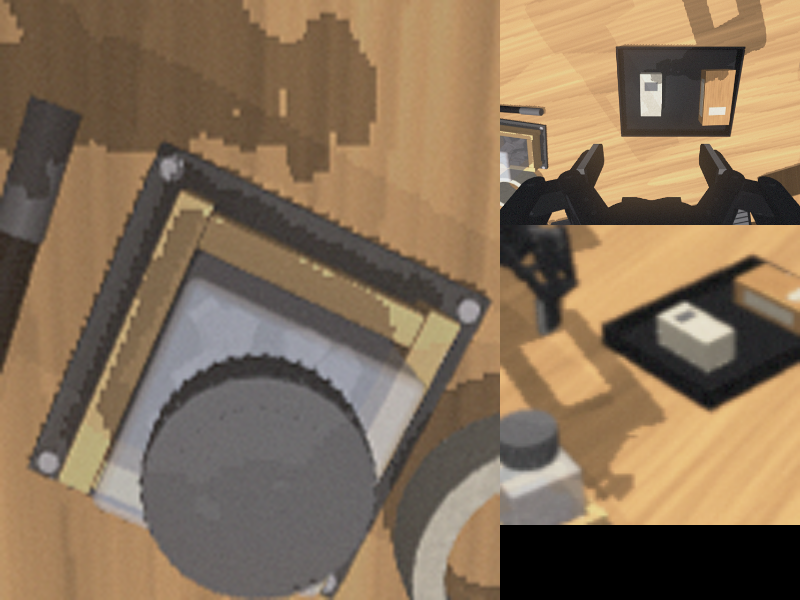

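The carton stands upright in the tray's free part, and the cap's top disc is centred at crop (258,486), within about 2 mm of the prediction. Descend on the cap so the tips reach roughly its lower edge, allowing for the 27 mm+ offset.

Call:
jog_arm([
  {"x":0,"y":0.003,"z":0.03,"spin":0,"gripper":1},
  {"x":0,"y":0,"z":0.035,"spin":0,"gripper":1},
  {"x":0,"y":0,"z":0.035,"spin":0,"gripper":1},
  {"x":0,"y":0,"z":0.025,"spin":0,"gripper":1},
  {"x":0,"y":0,"z":0.012,"spin":0,"gripper":1},
  {"x":0,"y":0,"z":0,"spin":0,"gripper":1},
])

```text
time_s: 14.58
tcp_pos: [0.5064, -0.2074, 0.0752]
orientation: [-2.214, -2.227, 0.001]
contact_force: [-0.1, -0.2, 0.5]
grip_width: 0.0854
grasp_force: 0.0
```

Call:
jog_arm([
  {"x":0,"y":0,"z":0,"spin":0,"gripper":0.5},
  {"x":0,"y":0,"z":0,"spin":0,"gripper":0.5},
  {"x":0,"y":0,"z":0,"spin":0,"gripper":0.5},
  {"x":0,"y":0,"z":0,"spin":0,"gripper":0.5},
])

```text
time_s: 15.08
tcp_pos: [0.5074, -0.2086, 0.0772]
orientation: [2.214, 2.225, 0.001]
contact_force: [-2.4, 1.2, 5.8]
grip_width: 0.0579
grasp_force: 63.2
```

```bash
python3 -c "
from h import *
st()"
```

```text
15.07 [ 0.5074 -0.2086  0.0772] yaw 0.29 tilt [ 0.002 -0.001 -1.   ] F [-2.4  1.2  5.8] T [0.1  0.15 0.02] w 0.0579 63.2 j [-0.47  0.4   1.73 -0.    1.01 -0.47]
```

The grip on the cap is firm: 58 mm width and 63 N. Turn counter-clockwise (negative spin), watching Fz.

Call:
jog_arm([
  {"x":0,"y":0,"z":0,"spin":-0.08,"gripper":0.5},
  {"x":0,"y":0,"z":0,"spin":-0.08,"gripper":0.5},
  {"x":0,"y":0,"z":0,"spin":-0.08,"gripper":0.5},
  {"x":0,"y":0,"z":0,"spin":-0.08,"gripper":0.5},
])

```text
time_s: 15.58
tcp_pos: [0.5082, -0.2088, 0.0772]
orientation: [1.829, 2.55, 0.002]
contact_force: [-0.6, 0.7, 4.7]
grip_width: 0.0582
grasp_force: 63.5
```

```bash
python3 -c "
from h import *
st()"
```

```text
15.57 [ 0.5082 -0.2088  0.0772] yaw 18.7 tilt [ 0.004 -0.001 -1.   ] F [-0.6  0.7  4.7] T [ 0.16 -0.09 -0.31] w 0.0582 63.5 j [-0.47  0.4   1.73  0.    1.01 -0.79]
```

Call:
jog_arm([
  {"x":0,"y":0,"z":0,"spin":-0.08,"gripper":0.5},
  {"x":0,"y":0,"z":0,"spin":-0.08,"gripper":0.5},
  {"x":0,"y":0,"z":0,"spin":0,"gripper":0.5},
])

```text
time_s: 15.95
tcp_pos: [0.5084, -0.2088, 0.0773]
orientation: [1.62, 2.687, 0.001]
contact_force: [0.5, 1.7, 5.3]
grip_width: 0.0579
grasp_force: 63.5
```

```bash
python3 -c "
from h import *
st()"
```

```text
15.95 [ 0.5084 -0.2088  0.0773] yaw 27.82 tilt [ 0.004 -0.001 -1.   ] F [0.5 1.7 5.3] T [ 0.21 -0.06  0.19] w 0.0579 63.5 j [-0.47  0.4   1.73  0.    1.01 -0.95]
```

0.48 rad turned so far. Now shorter calls.

Call:
jog_arm([
  {"x":0,"y":0,"z":0,"spin":-0.05,"gripper":0.5},
  {"x":0,"y":0,"z":0,"spin":-0.05,"gripper":0.5},
])

```text
time_s: 16.2
tcp_pos: [0.5086, -0.2088, 0.0776]
orientation: [1.484, 2.764, 0.001]
contact_force: [-0.2, 0.7, 8.3]
grip_width: 0.0581
grasp_force: 63.9
```

```bash
python3 -c "
from h import *
st()"
```

```text
16.2 [ 0.5086 -0.2088  0.0776] yaw 33.56 tilt [ 0.004 -0.001 -1.   ] F [-0.2  0.7  8.3] T [ 0.23  0.03 -0.2 ] w 0.0581 63.9 j [-0.47  0.4   1.73  0.    1.01 -1.05]
```

Call:
jog_arm([
  {"x":0,"y":0,"z":0,"spin":-0.05,"gripper":0.5},
  {"x":0,"y":0,"z":0,"spin":-0.05,"gripper":0.5},
])

```text
time_s: 16.45
tcp_pos: [0.5091, -0.209, 0.0787]
orientation: [1.342, 2.834, 0.001]
contact_force: [-2.0, 0.8, 15.5]
grip_width: 0.0582
grasp_force: 64.4
```

```bash
python3 -c "
from h import *
st()"
```

```text
16.45 [ 0.5091 -0.209   0.0787] yaw 39.31 tilt [ 0.005 -0.002 -1.   ] F [-2.   0.8 15.5] T [ 0.36  0.24 -0.05] w 0.0582 64.4 j [-0.47  0.39  1.73  0.    1.01 -1.15]
```

Fz is jumping, the cap is rising and the torque is gone. Hold briefly to confirm.

Call:
jog_arm([
  {"x":0,"y":0,"z":0,"spin":0,"gripper":0.5},
  {"x":0,"y":0,"z":0,"spin":0,"gripper":0.5},
])

```text
time_s: 16.7
tcp_pos: [0.5091, -0.2091, 0.0788]
orientation: [1.344, 2.833, 0.001]
contact_force: [-2.0, 2.0, 14.2]
grip_width: 0.0585
grasp_force: 64.3
```

```bash
python3 -c "
from h import *
st()"
```

```text
16.7 [ 0.5091 -0.2091  0.0788] yaw 39.24 tilt [ 0.006 -0.002 -1.   ] F [-2.   2.  14.2] T [0.3  0.22 0.05] w 0.0585 64.3 j [-0.47  0.39  1.73  0.    1.01 -1.15]
```

It holds at a steady 14 N, as stated for a free cap. Lift gently by 4 mm and check.

Call:
jog_arm([
  {"x":0,"y":0,"z":-0.002,"spin":0,"gripper":0.5},
  {"x":0,"y":0,"z":-0.002,"spin":0,"gripper":0.5},
  {"x":0,"y":0,"z":0,"spin":0,"gripper":0.5},
])

```text
time_s: 17.08
tcp_pos: [0.507, -0.2084, 0.0799]
orientation: [1.346, 2.838, -0.0]
contact_force: [-1.4, 0.3, 5.1]
grip_width: 0.0579
grasp_force: 64.3
```

```bash
python3 -c "
from h import *
st()"
```

```text
17.07 [ 0.507  -0.2084  0.0799] yaw 39.24 tilt [ 0.001 -0.    -1.   ] F [-1.4  0.3  5.1] T [ 0.06  0.15 -0.06] w 0.0579 64.3 j [-0.47  0.39  1.73  0.    1.02 -1.15]
```

Call:
jog_arm([
  {"x":0,"y":0,"z":-0.002,"spin":0,"gripper":0.5},
  {"x":0,"y":0,"z":-0.002,"spin":0,"gripper":0.5},
  {"x":0,"y":0,"z":0,"spin":0,"gripper":0.5},
])

```text
time_s: 17.45
tcp_pos: [0.5068, -0.2082, 0.0836]
orientation: [-1.346, -2.838, -0.0]
contact_force: [0.5, -0.6, -0.6]
grip_width: 0.0577
grasp_force: 64.1
```

```bash
python3 -c "
from h import *
st()"
```

```text
17.45 [ 0.5068 -0.2082  0.0836] yaw 39.25 tilt [-0.  0. -1.] F [ 0.5 -0.6 -0.6] T [-0.01 -0.06  0.04] w 0.0577 64.1 j [-0.47  0.39  1.72  0.    1.03 -1.15]
```

Only the cap's own weight remains. Raise it 32 mm more, straight up, and settle.

Call:
jog_arm([
  {"x":0,"y":0,"z":-0.006,"spin":0,"gripper":0.5},
  {"x":0,"y":0,"z":-0.008,"spin":0,"gripper":0.5},
  {"x":0,"y":0,"z":-0.008,"spin":0,"gripper":0.5},
  {"x":0,"y":0,"z":-0.006,"spin":0,"gripper":0.5},
  {"x":0,"y":0,"z":-0.004,"spin":0,"gripper":0.5},
  {"x":0,"y":0,"z":0,"spin":0,"gripper":0.5},
  {"x":0,"y":0,"z":0,"spin":0,"gripper":0.5},
  {"x":0,"y":0,"z":0,"spin":0,"gripper":0.5},
])

```text
time_s: 18.45
tcp_pos: [0.5065, -0.2081, 0.1153]
orientation: [-1.346, -2.838, 0.0]
contact_force: [0.1, 0.1, -0.6]
grip_width: 0.0582
grasp_force: 64.2
```

```bash
python3 -c "
from h import *
st();m,b=snap('scene','s6.png');m,w=snap('wrist','w6.png');m,t=snap('top','t6.png')
C=np.zeros((600,800,3),np.uint8);C[:,:400]=cv2.resize(b[190:310,180:260],(400,600),interpolation=cv2.INTER_CUBIC)
C[:300,400:]=cv2.resize(w,(400,300));C[300:,400:]=cv2.resize(t[190:310,160:320],(400,300),interpolation=cv2.INTER_CUBIC)
cv2.imwrite('pics/c6.png',C)"
```

```text
18.45 [ 0.5065 -0.2081  0.1153] yaw 39.25 tilt [-0.001  0.    -1.   ] F [ 0.1  0.1 -0.6] T [ 0.01  0.   -0.02] w 0.0582 64.2 j [-0.47  0.35  1.68 -0.    1.11 -1.15]
```

View pics/c6.png

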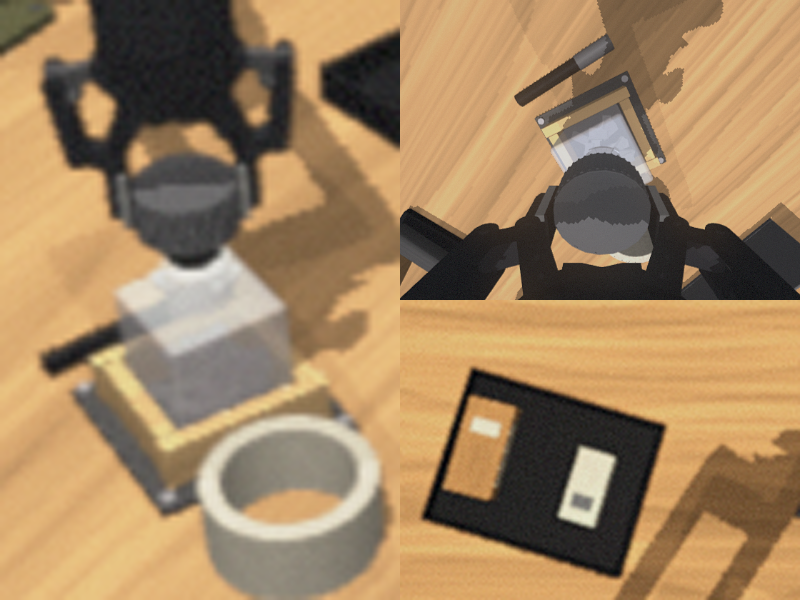

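The cap is held level above the jar's neck, raised about 38 mm. The jar is down in its holder, the carton stands in the tray, and the tape, marker and brown box look undisturbed. Handing in.

```bash
python3 -c "
from station import hand_in
print(hand_in())"
```

```text
the job is handed in; nothing more can be done
None
```

The job is handed in at about 18.6 s: the carton stands same way up in the tray's free part, and the freed cap is held level and still about 13 mm clear of the jar's mouth; one mishap was a first grasp that closed on the carton's top (up to 19 N) and had to be redone.

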